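# Set out the drawing things on the board, each in its own holder

## Robot

A 6-joint arm with a two-finger parallel gripper is mounted at the origin on a cart in front of the work surface, level with it; the furniture and walls round the work are solid. World frame = base frame: x ahead of the robot, y to its left, z up, the work surface at z = 0. Lengths are in mm, angles in rad, forces in N, time in s.
With the tool pointing down it reaches from about 275 to 1000 mm from the base axis. Payload 8.4 kg.
Tool frame: the origin (TCP) lies between the finger pads; the fingertips stand 22 mm ahead of it and the grasp point (between the pads) lies 3 mm ahead of it (r.nose_length is the z of the fingertips in the tool frame, in mm); z points along the fingers, y is the line along which they close (so a half turn about z gives the same grasp; the last joint's range is limited). The gripper opens to 85 mm and grips with 20 to 120 N. Pads are 22 mm wide; open, the fingers measure 114 mm over their backs; the gripper's body (76 mm by 85 mm) begins 54 mm behind the grasp point. The pads swing forward as they close: fully open they stand 13 mm farther back than shut.
Start: joints at [-1.135, 0.353, 1.633, -0, 1.155, -0.002], TCP at [264.966, -566.057, 253.281] pointing down, gripper open.
Joint ranges: [-2.63, 2.63], [-0.92, 2.1], [0.06, 2.66], [-1.3, 4.44], [0, 2.69], [-3.02, 3.02]. Speed limits (rad/s): [2.22, 2.22, 2.79, 3.14, 3.14, 3.14].

## Interface

Orientations are given as [roll, pitch, yaw] about the fixed x, y, z axes, in that order (R = Rz(yaw) Ry(pitch) Rx(roll)).
In Python, from rig import r, cams gives the robot as it stands.
- The arm moves only by the shell command python3 -m handwheel 'ROWS' [FORCE]. ROWS is rows parted by semicolons, their numbers by spaces, 1 to 5 of them, each of 7 numbers: a rotation vector rx, ry, rz in rad, then dx, dy, dz in mm, then the opening from 0.0 (shut) to 1.0 (fully open); each row shifts and turns the commanded pose from where the row before left it, along the tool's axes as they then stand; what a row does not reach is not made up. A row lasts 1/12 s, in which the tool goes at most 41.7 mm and 0.125 rad, less where a joint would pass 70% of its speed; a pose out of reach is approached as far as the arm can. The fingers move at their own pace and stop on an object; FORCE is the grip in N (left out, the last holds). Time passes only in rows, so rows that do not move let the fingers close. It prints the time, the measured TCP pose, the force, the opening and the grip force at its end.
- r.sense(): the state, without advancing time (a new reading comes with each control period).
- cams.grab_frame(name): name is "scene" or "top" or "wrist"; returns the picture (384x512x3 uint8, red, green, blue); there is no depth.
- cams.camera_params(name): a dict with "fx", "fy", "cx", "cy" (pixels), "rvec" (rotation vector, rad) and "tvec" (3), from world to camera coordinates, as OpenCV has them. Camera axes: x right, y down, z forward; pixel columns grow to the right and rows downward; lengths in mm; the calibration is good to about 2 mm. The wrist camera is an equidistant fisheye: a pixel r from the principal point sees the ray r / f radians off the axis. A picture is of the moment at which its call begins: read the wrist's pose just before it. camera_params takes no time and is no camera call; for the wrist camera it gives the pose at the moment of the call.
- r.sign_off(): hands the job in; it is judged then, once.
The state is a dict: "clock": time; "qpos": joint angles; "qvel": joint speeds; "joint_efforts": joint torques, N m; "eef_pos": TCP position; "tcp_rot": TCP orientation; "contact_force": force on the tool from outside, world axes, zero at the start; "wrist_torque": the same for the moment, N m; "opening": opening from 0.0 (shut) to 1.0 (fully open); "grasp_force": force on a finger pad.
Only numpy, scipy, OpenCV 4.12 (cv2) and the standard library are available. Lean on these libraries where they do the work, as an engineer would, in place of code of your own. Each camera call takes 0.05 s, during which the arm holds its last target. There are 200 camera calls.

## Task

Pick the drawing things off the green tabletop beside the heap of tubes and set them out on the small dark grey board at the right: stand the ink bottle upright in the round blue holder, lay the marker in both notches of the pen rest with its middle over the middle of the rest, and lay each eraser flat in the dish of its own colour, inside the rim. Leave the loose paint tube and the paint tin where they are.

Things in the scene. Friction and masses are not known exactly. Their poses are not given: they have to be found in the camera images.
- ink: Small round ink bottle of dark red glass with a dark, paint-smeared screw cap, standing upright, loose, 60 g. Body 35 mm across; 81 mm tall; the cap is 28 mm across and takes up the top 15 mm. Round, so it can be gripped at any yaw. Origin: centre of its underside; z up.
- felt_marker: Felt-tip marker, white with a red cap, lying loose on the green tabletop (another one, on the far wooden board, is not meant), 20 g. 135 mm long (along its y), 17 mm wide, 16 mm thick. Origin: on its underside, at mid length and mid width; z up as it lies at the start. Which end is which does not matter.
- white_eraser: Worn off-white eraser block lying flat, loose, 25 g. 22 mm wide (x), 52 mm long (y), 13 mm high. Origin: centre of its underside; z up.
- brick_eraser: Brick-red eraser block lying flat, loose, 25 g. 28 mm wide (x), 45 mm long (y), 12 mm high. Origin: centre of its underside; z up.
- white_dish: Shallow rectangular white ceramic dish, fixed on the dark grey drawing board (top of the board 25 mm above the table). Outside 64 mm (x) by 84 mm (y); inside 56 by 76 mm; floor 5 mm above its underside; rim only 3 mm higher than the floor (8 mm above the underside). Origin: centre of its underside, which lies on the board; z up.
- brick_dish: The same dish in brick-red terracotta, fixed on the board: outside 64 mm (x) by 84 mm (y), inside 56 by 76 mm, floor 5 mm and rim 8 mm above its underside. Origin: centre of its underside; z up.
- pen_rest: Yellow pen rest, fixed on the board: base 44 (x) by 90 (y) by 6 mm and two V notches 10 mm thick, 36 mm either side of the middle along y; a pen lies in both, along y. V's 40 mm wide at the top (29 mm up), their bottom 12 mm up; 62 mm between them free for fingers. A marker in them has its underside 15 mm above the rest's. Origin: centre of its underside; z up.
- ink_holder: Low round holder of blue ceramic, fixed on the board, with a round well: outside 68 mm across and 20 mm high; well 54 mm across with its floor 5 mm above the underside. Origin: centre of its underside; z up.
- paint_tube: Half-used smeared paint tube with a small red cap, 60x141x32 mm, lying loose on the table at the far left. A bystander. Origin: underneath its middle; y along the tube.
- paint_tin: Open smeared paint tin, 74 mm across, 100 mm high, standing loose at the far right behind the board. A bystander. Origin: centre of its underside.

How it is judged (in metres and radians):
At the end, for the whole second after the job is handed in: Ink bottle upright (within 0.1 rad) on the floor of the round holder; marker in both V's along the rest (within 0.12 rad), middle within 20 mm of the rest's middle; each eraser flat on the floor of its own-colour dish; all at rest; paint tube and tin moved less than 20 mm (horizontal distance between white_eraser and white_dish below 0.028 m and z of white_eraser in the frame of white_dish between 0.003 and 0.0064 m and angle between each of white_eraser, brick_eraser's own z axis and vertical below 0.05 rad and linear speed of each of white_eraser, brick_eraser, ink, felt_marker below 0.02 m/s and angular speed of each of white_eraser, brick_eraser, ink, felt_marker below 0.3 rad/s and horizontal distance between brick_eraser and brick_dish below 0.028 m and z of brick_eraser in the frame of brick_dish between 0.003 and 0.0064 m and horizontal distance between ink and ink_holder below 0.012 m and z of ink in the frame of ink_holder between 0.003 and 0.008 m and angle between ink's own z axis and vertical below 0.1 rad and horizontal distance between felt_marker and pen_rest below 0.02 m and z of felt_marker in the frame of pen_rest between 0.01 and 0.02 m and angle between the y axis of felt_marker and the y axis of pen_rest, either way round below 0.12 rad and distance of each of paint_tube, paint_tin from where it was at the start of the episode below 0.02 m); the robot touches nothing.
It also fails if it takes over 112 s, if anything falls off the work surface, if the arm or the gripper's body presses on something with over 40 N, if the wrist force passes 120 N, or if a joint passes its speed limit or range.

## Working session

There is one attempt and no reset: what is moved stays moved. The work goes in short steps, Python scripts to look and compute and a shell command to move; the robot and the scene stay as the last step left them, time stands still between calls to the robot, and variables do not carry over. Pictures are saved under pics/ and viewed, at most 14 in all, crops included, and the job is handed in when it is done.

```bash
mkdir -p pics; ls
cat > h.py <<'E'
import numpy as np, cv2
from rig import r, cams
def save(n,f):
    im=cams.grab_frame(n); cv2.imwrite(f,im[:,:,::-1]); return im
def ray(n,u,v,p=None):
    p=p or cams.camera_params(n)
    R=cv2.Rodrigues(np.array(p["rvec"],float))[0]; t=np.array(p["tvec"],float)
    a=np.array([(u-p["cx"])/p["fx"],(v-p["cy"])/p["fy"]])
    if n=="wrist":
        th=np.linalg.norm(a); d=np.r_[a/max(th,1e-9)*np.sin(th),np.cos(th)]
    else: d=np.r_[a,1]
    return -R.T@t, R.T@d
def onz(n,u,v,z,p=None):
    c,d=ray(n,u,v,p); return c+d*(z-c[2])/d[2]
E
python3 - <<'E'
from h import *
for n in("scene","top","wrist"):
    im=save(n,f"pics/{n}0.png"); p=cams.camera_params(n); print(n,p["fx"],ray(n,256,192))
cv2.imwrite("pics/a.png",cv2.resize(cv2.imread("pics/top0.png"),(800,600)))
cv2.imwrite("pics/b.png",cv2.resize(cv2.imread("pics/scene0.png"),(800,600)))
print(r.sense())
E
```

```text
pics
scene 417.33920919664945 (array([-161.39730958,  655.33011982,  610.9087618 ]), array([ 0.6617815 , -0.55986639, -0.49890462]))
top 408.71601491096897 (array([ 446.24869214,   25.10661106, 1335.23730529]), array([ 0.10780371, -0.00624105, -0.9941768 ]))
wrist 297.3186396354542 (array([ 326.56689156, -538.21731451,  372.21385522]), array([-0.2460903 , -0.1205415 , -0.96172206]))
{'clock': 0.15, 'qpos': array([-1.13539823e+00,  3.53532410e-01,  1.63392934e+00, -5.72806361e-06,
        1.15517008e+00, -2.38794079e-03]), 'qvel': array([-0.00220158, -0.00035658, -0.00178472, -0.0005564 ,  0.00039983,
        0.00032332]), 'joint_efforts': array([ 3.52143888e-04, -6.05637288e+01, -3.42339206e+01, -1.01037378e-05,
        6.10897288e-03,  9.46250140e-06]), 'eef_pos': array([ 264.83261268, -565.77094245,  252.72157502]), 'tcp_rot': array([-3.14055347e+00,  2.75649676e-06,  4.37788352e-01]), 'contact_force': array([ 0.51292062,  0.11140478, -0.15695176]), 'wrist_torque': array([ 0.00500104, -0.00281957,  0.00879474]), 'grasp_force': 0.0, 'opening': 1.0027836537566872}
```

View pics/a.png

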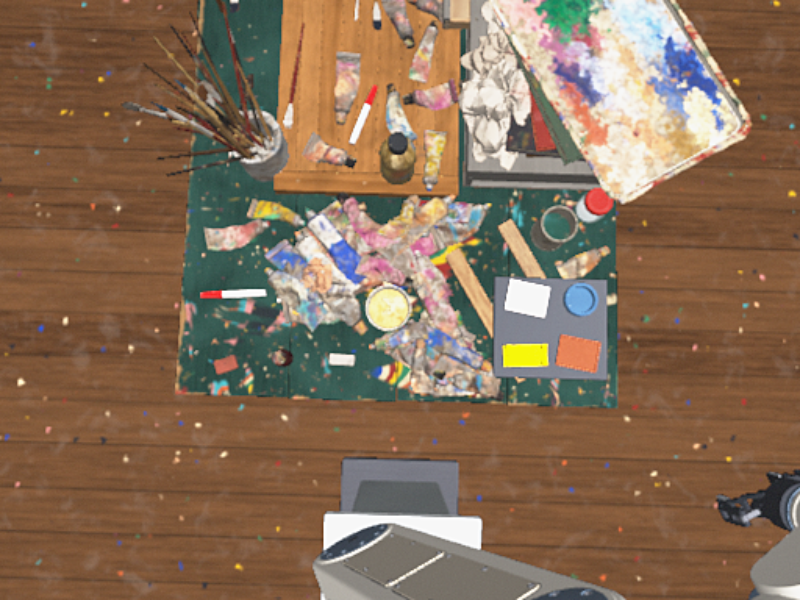

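View pics/b.png

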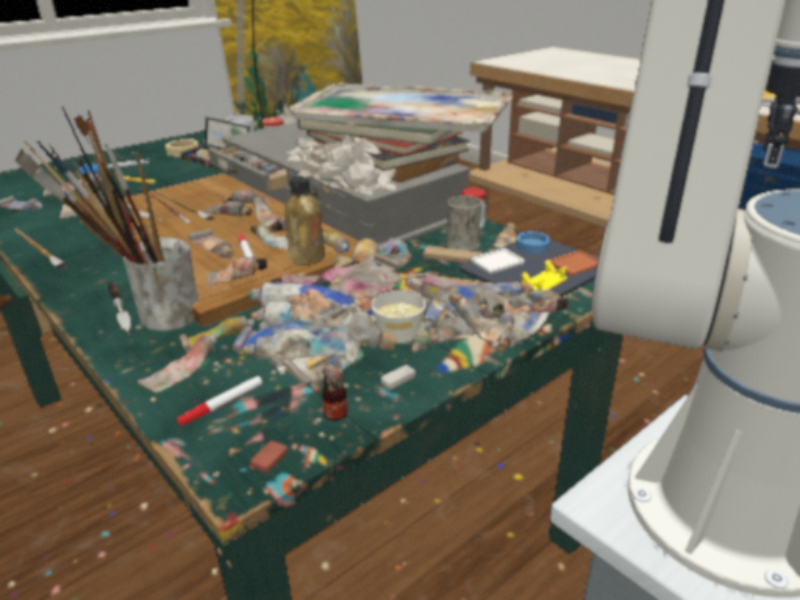

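The top view (800×600 pixels) shows the marker at (233,294), brick eraser (226,364), ink (283,357) and white eraser (342,360). On the board are the white dish (527,298), holder (581,299), rest (525,356) and brick dish (578,352). The scene view agrees.

Run:
```python
from h import *
im=cv2.imread("pics/top0.png"); hsv=cv2.cvtColor(im,cv2.COLOR_BGR2HSV).astype(int); H,S,V=hsv[...,0],hsv[...,1],hsv[...,2]
p=cams.camera_params("top")
red=((H<12)|(H>170))
M={ # name: mask, centre(800 scale), half window, height
"marker":((red&(S>150)&(V>120))|((S<60)&(V>170)),(233,294),(42,10),8),
"brick":(red&(S>90)&(V>100),(226,364),(18,14),12),
"ink":((H<15)|(H>165)|(V<45),(283,357),(16,16),40),
"white":((S<70)&(V>150),(342,360),(20,13),13),
"wdish":((S<40)&(V>190),(527,298),(32,26),33),
"bdish":((H<15)&(S>120)&(V>130),(578,352),(30,27),33),
"rest":((H>22)&(H<38)&(S>150)&(V>100),(525,356),(30,20),40),
"holder":((H>95)&(H<120)&(S>120)&(V>100),(581,299),(23,23),45),
"tin":(V>-1,(558,227),(24,24),100)}
for n,(m,c,w,z) in M.items():
    a=np.zeros_like(m,np.uint8); s=1.5625
    y0,y1,x0,x1=[int(k/s) for k in(c[1]-w[1],c[1]+w[1],c[0]-w[0],c[0]+w[0])]
    a[y0:y1,x0:x1]=m[y0:y1,x0:x1]
    ct=max(cv2.findContours(a,0,1)[0],key=cv2.contourArea) if n!="marker" else cv2.findNonZero(a)
    P=np.array([onz("top",*q,z,p)[:2] for q in ct[:,0,:].astype(float)],np.float32)
    R=cv2.minAreaRect(P); b=cv2.boxPoints(R); e=[b[1]-b[0],b[2]-b[1]]; e=max(e,key=np.linalg.norm)
    yaw=(np.degrees(np.arctan2(-e[0],e[1]))+90)%180-90
    print(n,np.round(R[0],1),np.round(sorted(R[1]),1),"long-axis from y deg %.1f"%yaw)
print(r.sense()["clock"])
cr=lambda f,y0,y1,x0,x1:cv2.resize(cv2.imread(f)[y0:y1,x0:x1],None,fx=6,fy=6,interpolation=2)
cv2.imwrite("pics/c.png",np.vstack([cr("pics/top0.png",175,245,115,245)[:, :780],cr("pics/top0.png",170,245,305,435)[:300,:780]])[:600*2] if 0 else cv2.resize(np.vstack([cr("pics/top0.png",175,250,115,245),cr("pics/top0.png",170,245,290,420)]),(520,600)))
```

```text
marker [590.4 357.1] [ 32.3 155.1] long-axis from y deg 8.7
brick [445.8 372.9] [28.6 46.4] long-axis from y deg 20.3
ink [461.9 253.1] [31.6 37.8] long-axis from y deg 2.7
white [464.3 135.5] [22.5 51.6] long-axis from y deg 1.8
wdish [ 600.7 -243.6] [66.8 86.4] long-axis from y deg -10.4
bdish [ 490.8 -347.5] [62.5 82.6] long-axis from y deg -9.0
rest [ 483.3 -238. ] [42.6 88.6] long-axis from y deg 4.9
holder [ 599.3 -348.5] [60.8 64.1] long-axis from y deg 1.8
tin [ 738.7 -286.3] [92.9 96.3] long-axis from y deg -89.5
0.15
```

View pics/c.png

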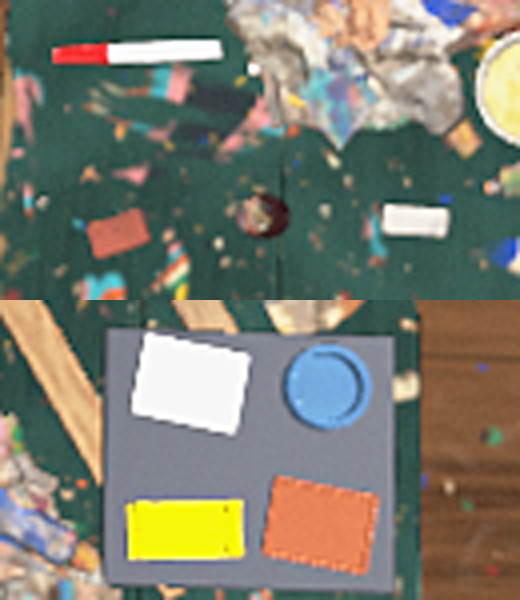

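The crop shows all four objects clear of clutter, with the marker's ends at top-view pixels (128,188.7) and (170.5,187.4). Sizes match, so I'll turn the tool to yaw 90° and move over the objects for a wrist look.

```bash
R='0 0 -0.125 0 0 0 1'; python3 -m handwheel '0 0 -0.125 0 0 0 1;0 0 -0.125 0 0 0 1;0 0 -0.125 0 0 0 1;0 0 -0.125 0 0 0 1;0 0 -0.125 0 0 0 1'
python3 -m handwheel '0 0 -0.125 0 0 0 1;0 0 -0.125 0 0 0 1;0 0 -0.125 0 0 0 1;0 0 -0.125 0 0 0 1;0 0 -0.008 0 0 0 1'
python3 -m handwheel '0 0 0 38 9.5 0 1;0 0 0 38 9.5 0 1;0 0 0 38 9.5 0 1;0 0 0 38 9.5 0 1;0 0 0 38 9.5 0 1'
python3 -m handwheel '0 0 0 38 9.5 0 1;0 0 0 38 9.5 0 1;0 0 0 38 9.5 0 1;0 0 0 38 9.5 0 1;0 0 0 38 9.5 0 1'
```

```text
clock: 0.57
eef_pos: [264.9, -565.9, 253.0]
tcp_rot: [-3.141, -0.0, 1.069]
contact_force: [0.8, -0.4, -0.7]
opening: 0.995
grasp_force: 0.0
clock: 0.98
eef_pos: [264.9, -565.9, 253.0]
tcp_rot: [-3.141, -0.0, 1.577]
contact_force: [0.4, 0.0, 0.3]
opening: 0.998
grasp_force: 0.0
clock: 1.4
eef_pos: [312.4, -374.3, 253.1]
tcp_rot: [-3.142, -0.0, 1.566]
contact_force: [0.8, 0.2, 0.1]
opening: 1.0
grasp_force: 0.0
clock: 1.82
eef_pos: [359.9, -184.3, 253.4]
tcp_rot: [3.141, 0.0, 1.566]
contact_force: [0.4, -0.8, -0.7]
opening: 1.003
grasp_force: 0.0
```

```bash
python3 -m handwheel '0 0 0 38 9.5 0 1;0 0 0 38 9.5 0 1;0 0 0 38 9.5 0 1;0 0 0 38 9.5 0 1;0 0 0 38 9.5 0 1'
python3 -m handwheel '0 0 0 38 9.5 0 1;0 0 0 38 9.5 0 1;0 0 0 38 9.5 0 1;0 0 0 38 9.5 0 1;0 0 0 38 9.5 0 1'
python3 -m handwheel '0 0 0 0 0 0 1;0 0 0 0 0 0 1'
python3 - <<'E'
from h import *
import json
p=cams.camera_params("wrist"); save("wrist","pics/w1.png")
json.dump({k:np.array(v).tolist() for k,v in p.items()},open("w1.json","w"))
cv2.imwrite("pics/w1b.png",cv2.resize(cv2.imread("pics/w1.png"),(800,600)))
print(r.nose_length, r.sense()["eef_pos"],ray("wrist",p["cx"],p["cy"],p))
E
```

```text
clock: 2.23
eef_pos: [407.4, 5.9, 253.5]
tcp_rot: [3.141, 0.0, 1.566]
contact_force: [0.3, -0.9, 0.2]
opening: 1.001
grasp_force: 0.0
clock: 2.65
eef_pos: [454.9, 196.1, 253.3]
tcp_rot: [3.141, -0.0, 1.567]
contact_force: [0.2, -0.3, -0.2]
opening: 0.999
grasp_force: 0.0
clock: 2.82
eef_pos: [455.0, 195.6, 253.0]
tcp_rot: [-3.141, 0.0, 1.571]
contact_force: [-0.1, 0.4, -1.2]
opening: 1.003
grasp_force: 0.0
22.0 [454.51465385 194.27756306 252.85891736] (array([453.94612414, 263.22573663, 372.42607865]), array([ 2.46162082e-04, -2.72491387e-01, -9.62158190e-01]))
```

View pics/w1b.png

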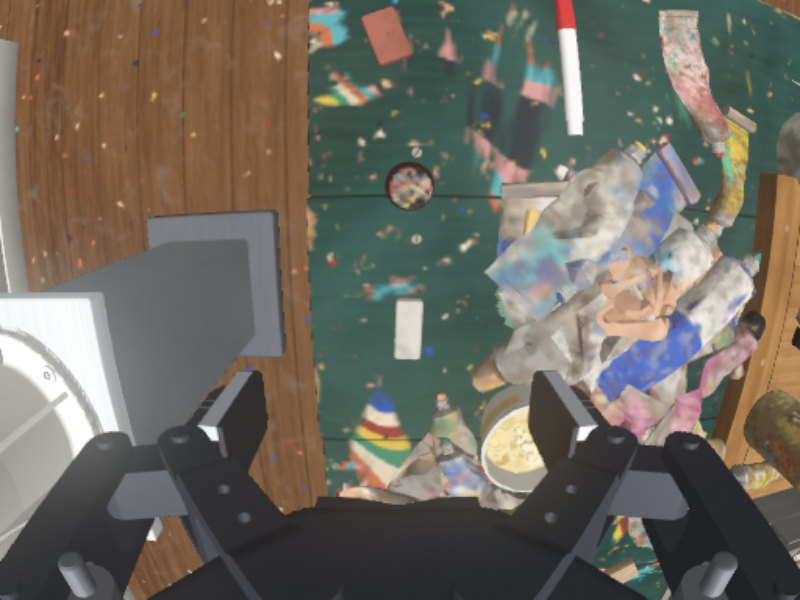

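In the wrist view (800×600) the white eraser is at (408,329), ink cap (410,186), brick eraser (387,36), and the marker's right end (575,134). I'll measure them here.

Run:
```python
from h import *
import json
p=json.load(open("w1.json")); s=1.5625
im=cv2.imread("pics/w1.png"); h=cv2.cvtColor(im,cv2.COLOR_BGR2HSV).astype(int); H,S,V=h[...,0],h[...,1],h[...,2]
notgreen=~((H>60)&(H<100)&(S>60)&(V<130))
M={"white":((S<60)&(V>150),(408,329,25,42),13),"brick":(((H<12)|(H>170))&(S>70)&(V>90),(387,36,35,35),12),
"inkcap":(notgreen|(V<30),(410,186,28,26),81)}
for n,(m,(x,y,w,hh),z) in M.items():
    a=np.zeros(m.shape,np.uint8); q=slice(int((y-hh)/s),int((y+hh)/s)),slice(int((x-w)/s),int((x+w)/s)); a[q]=m[q]
    a=cv2.morphologyEx(a,cv2.MORPH_CLOSE,np.ones((3,3)))
    ct=max(cv2.findContours(a,0,1)[0],key=cv2.contourArea)
    if n=="inkcap": print("circle px",cv2.minEnclosingCircle(ct))
    P=np.array([onz("wrist",*q,z,p)[:2] for q in ct[:,0,:].astype(float)],np.float32)
    R=cv2.minAreaRect(P); b=cv2.boxPoints(R); e=max([b[1]-b[0],b[2]-b[1]],key=np.linalg.norm)
    print(n,np.round(R[0],1),np.round(R[1],1),(np.degrees(np.arctan2(-e[0],e[1]))+90)%180-90)
for u,v in((575,134),(564,0),(570,67)): print("marker",onz("wrist",u/s,v/s,10,p))
A=onz("top",128,188.7,8);B=onz("top",170.5,187.4,8); print(A,B,(A+B)/2)
```

```text
white [462.9 135.5] [51.  21.7] -1.8904648
brick [446.4 372.1] [30.3 46.2] 19.817535
circle px ((261.5, 115.0), 20.155742645263672)
inkcap [461.2 254.3] [34.1 30.5] -89.76501
marker [597.23179544 298.67797856  10.        ]
marker [590.23978271 414.19174296  10.        ]
marker [593.11582385 354.57427521  10.        ]
[587.90606103 434.77855067   8.        ] [596.52496945 296.44683122   8.        ] [592.21551524 365.61269094   8.        ]
```

```bash
python3 -m handwheel '0 0 0 -30 4.5 0 0.5;0 0 0 -30 4.5 0 0.5;0 0 0 0 0 40 0.5;0 0 0 0 0 40 0.5;0 0 0 0 0 40 0.5' 40
python3 -m handwheel '0 0 0 0 0 40 0.5;0 0 0 0 0 35 0.5;0 0 0 0 0 20 0.5;0 0 0 0 0 0 0.5'
python3 - <<'E'
from h import *
save("wrist","pics/w2.png")
E
```

```text
clock: 3.28
eef_pos: [464.1, 131.9, 132.9]
tcp_rot: [3.139, -0.0, 1.566]
contact_force: [0.2, 0.2, -0.9]
opening: 0.503
grasp_force: 0.0
clock: 3.62
eef_pos: [460.7, 131.7, 34.9]
tcp_rot: [-3.135, 0.002, 1.567]
contact_force: [-1.5, -0.6, -0.5]
opening: 0.501
grasp_force: 0.0
```

View pics/w2.png

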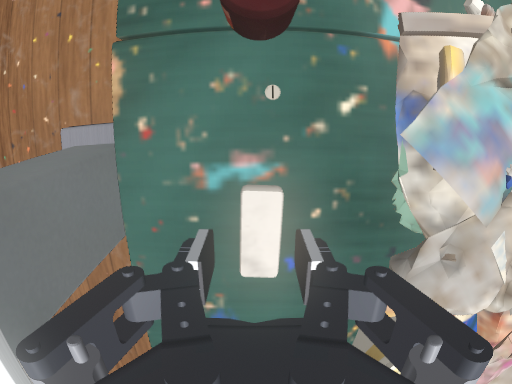

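The eraser is at (262,232), between the fingers at columns 200 and 310. I'll check the offset numerically.

Run:
```python
from h import *
p=cams.camera_params("wrist"); print(r.sense()["eef_pos"])
for u,v in((262,187),(260,277),(240,230),(282,230)): print(onz("wrist",u,v,13,p))
```

```text
[462.08016327 132.20805724  36.93778601]
[465.03400414 161.47852945  13.        ]
[464.26277022 109.1093197   13.        ]
[453.63824461 138.19267364  13.        ]
[475.66536949 138.11896223  13.        ]
```

```bash
python3 -m handwheel '0 0 0 3 2 10 0.5;0 0 0 0 0 0 0.5;0 0 0 0 0 0 0.2;0 0 0 0 0 0 0.1;0 0 0 0 0 0 0.1' 40
python3 -m handwheel '0 0 0 0 0 0 0.1;0 0 0 0 0 0 0.1;0 0 0 0 0 0 0.1;0 0 0 0 0 -20 0.1;0 0 0 0 0 -20 0.1'
python3 -m handwheel '0 0 0 0 0 -40 0.1;0 0 0 0 0 -40 0.1;0 0 0 0 0 -30 0.1;0 0 0 0 0 0 0.1'
```

```text
clock: 4.08
eef_pos: [466.8, 137.2, 29.6]
tcp_rot: [3.14, -0.0, 1.571]
contact_force: [-0.7, 0.0, 3.9]
opening: 0.242
grasp_force: 39.0
clock: 4.5
eef_pos: [465.4, 136.8, 68.8]
tcp_rot: [-3.14, 0.0, 1.571]
contact_force: [-0.0, -0.3, 0.4]
opening: 0.236
grasp_force: 39.5
clock: 4.83
eef_pos: [469.4, 138.0, 185.1]
tcp_rot: [3.131, -0.003, 1.571]
contact_force: [1.3, 0.2, 0.5]
opening: 0.238
grasp_force: 39.5
```

```bash
python3 -m handwheel '0 0 0 -38 13.5 0 0.1;0 0 0 -38 13.5 0 0.1;0 0 0 -38 13.5 0 0.1;0 0 0 -38 13.5 0 0.1;0 0 0 -38 13.5 0 0.1'
python3 -m handwheel '0 0 0 -38 13.5 0 0.1;0 0 0 -38 13.5 0 0.1;0 0 0 -38 13.5 0 0.1;0 0 0 -38 13.5 0 0.1;0 0 0 -38 13.5 0 0.1'
python3 -m handwheel '0 0 0.09 0 0 0 0.1;0 0 0.09 0 0 0 0.1;0 0 0 0 0 0 0.1;0 0 0 0 0 0 0.1'
python3 - <<'E'
from h import *
import json
p=cams.camera_params("wrist"); save("wrist","pics/w3.png")
json.dump({k:np.array(v).tolist() for k,v in p.items()},open("w3.json","w"))
cv2.imwrite("pics/w3b.png",cv2.resize(cv2.imread("pics/w3.png"),(800,600)))
print(r.sense()["eef_pos"],r.sense()["tcp_rot"])
E
```

```text
clock: 5.25
eef_pos: [533.8, -54.8, 179.1]
tcp_rot: [3.14, 0.0, 1.571]
contact_force: [0.5, 0.6, -1.0]
opening: 0.24
grasp_force: 39.5
clock: 5.67
eef_pos: [601.2, -245.1, 178.9]
tcp_rot: [3.141, 0.0, 1.571]
contact_force: [0.2, 0.5, 0.6]
opening: 0.24
grasp_force: 39.5
clock: 6.0
eef_pos: [600.8, -243.0, 178.5]
tcp_rot: [3.141, -0.0, 1.393]
contact_force: [0.0, 0.9, 0.0]
opening: 0.238
grasp_force: 39.5
[ 600.81062947 -242.74349665  178.58185124] [ 3.14138851e+00 -4.88765000e-06  1.39409233e+00]
```

View pics/w3b.png

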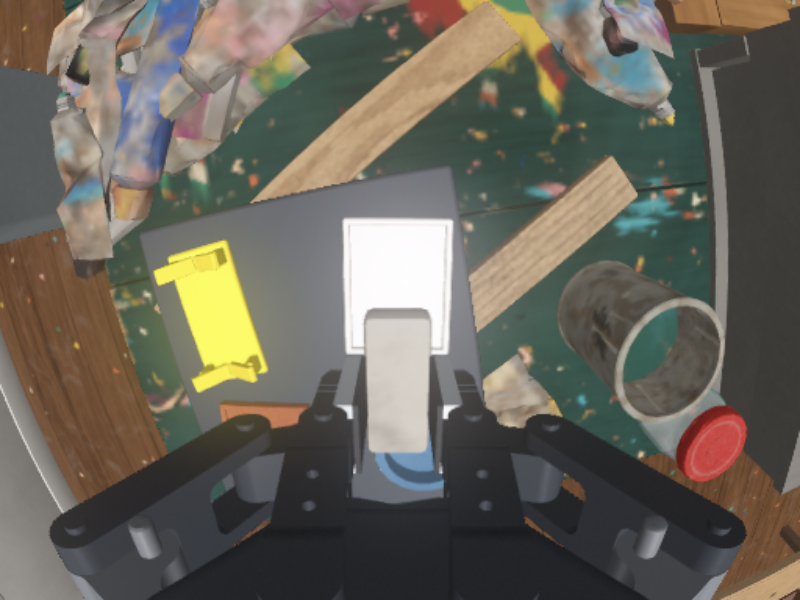

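The white dish's rim corners are at (344,219), (452,220), (346,353) and (450,353), aligned with the held eraser. The yellow rest spans (155,240)–(268,390).

Run:
```python
from h import *
import json
p=json.load(open("w3.json")); s=1.5625
Q=[onz("wrist",u/s,v/s,33,p) for u,v in((344,219),(452,220),(450,353),(346,353))]
print(np.round(Q,1),np.mean(Q,0))
# pen rest: base edges (z 31)
print([np.round(onz("wrist",u/s,v/s,31,p)[:2],1) for u,v in ((178,290),(228,243),(266,370),(207,365))])
# V tip tops (z 54): back-V left/right tip, front-V left/right tip
Q=[onz("wrist",u/s,v/s,54,p) for u,v in((155,275),(224,247),(194,385),(266,368))]
print(np.round(Q,1),np.mean(Q,0))
```

```text
[[ 577.3 -198.    33. ]
 [ 638.2 -209.5   33. ]
 [ 625.  -290.2   33. ]
 [ 561.7 -278.8   33. ]] [ 600.54815446 -244.10148298   33.        ]
[array([ 461.4, -220. ]), array([ 504.1, -197.9]), array([ 506.8, -282.8]), array([ 466.1, -273.4])]
[[ 461.5 -204.5   54. ]
 [ 510.4 -197.8   54. ]
 [ 464.9 -277.    54. ]
 [ 516.2 -272.4   54. ]] [ 488.25868737 -237.93971905   54.        ]
```

```bash
python3 -m handwheel '0 0 0 0 0 35 0.1;0 0 0 0 0 35 0.1;0 0 0 0 0 30 0.1;0 0 0 0 0 8 0.1;0 0 0 0 0 0 0.1'
python3 -m handwheel '0 0 0 0 0 6 0.1;0 0 0 0 0 2 0.1;0 0 0 0 0 1 0.1;0 0 0 0 0 0 0.1'
```

```text
clock: 6.47
eef_pos: [599.3, -241.8, 68.2]
tcp_rot: [-3.137, -0.001, 1.393]
contact_force: [-0.5, -0.6, -0.5]
opening: 0.244
grasp_force: 39.5
clock: 6.8
eef_pos: [601.7, -243.3, 62.5]
tcp_rot: [3.14, 0.0, 1.391]
contact_force: [-0.4, -0.2, -0.0]
opening: 0.243
grasp_force: 39.5
```

```bash
python3 -m handwheel '0 0 0 0 0 1 0.1;0 0 0 0 0 1 0.1;0 0 0 0 0 0 0.1'
python3 -m handwheel '0 0 0 0 0 1 0.1;0 0 0 0 0 0 0.1'
python3 -m handwheel '0 0 0 0 0 1 0.1;0 0 0 0 0 0 0.1'
```

```text
clock: 7.05
eef_pos: [601.2, -243.2, 59.7]
tcp_rot: [3.141, 0.0, 1.391]
contact_force: [-0.1, 1.0, 0.5]
opening: 0.241
grasp_force: 39.7
clock: 7.22
eef_pos: [601.3, -243.2, 59.6]
tcp_rot: [3.141, 0.0, 1.391]
contact_force: [-3.2, 1.3, 11.5]
opening: 0.238
grasp_force: 40.8
clock: 7.38
eef_pos: [601.3, -243.2, 59.6]
tcp_rot: [3.141, 0.0, 1.391]
contact_force: [-5.7, 2.4, 20.7]
opening: 0.241
grasp_force: 41.8
```

```bash
python3 -m handwheel '0 0 0 0 0 -2 0.1;0 0 0 0 0 0 0.35;0 0 0 0 0 0 0.42;0 0 0 0 0 0 0.42;0 0 0 0 0 -15 0.42'
python3 -m handwheel '0 0 0 0 0 -35 0.5;0 0 0 0 0 -40 0.5;0 0 0 0 0 -40 0.5;0 0 -0.09 0 0 0 0.5;0 0 -0.09 0 0 0 0.5'
python3 -m handwheel '0 0 0 0 0 0 0.5'
python3 - <<'E'
from h import *
import json
p=cams.camera_params("wrist"); save("wrist","pics/w4.png")
json.dump({k:np.array(v).tolist() for k,v in p.items()},open("w4.json","w"))
cv2.imwrite("pics/w4b.png",cv2.resize(cv2.imread("pics/w4.png"),(800,600)))
E
```

```text
clock: 7.8
eef_pos: [599.1, -242.3, 71.6]
tcp_rot: [-3.137, -0.001, 1.391]
contact_force: [-0.7, -0.1, 0.2]
opening: 0.421
grasp_force: 0.0
clock: 8.22
eef_pos: [602.6, -243.7, 192.4]
tcp_rot: [3.137, 0.002, 1.575]
contact_force: [-0.9, 0.1, -0.2]
opening: 0.501
grasp_force: 0.0
clock: 8.3
eef_pos: [601.2, -243.1, 189.9]
tcp_rot: [3.141, 0.0, 1.575]
contact_force: [-0.1, 1.3, -0.3]
opening: 0.496
grasp_force: 0.0
```

View pics/w4b.png

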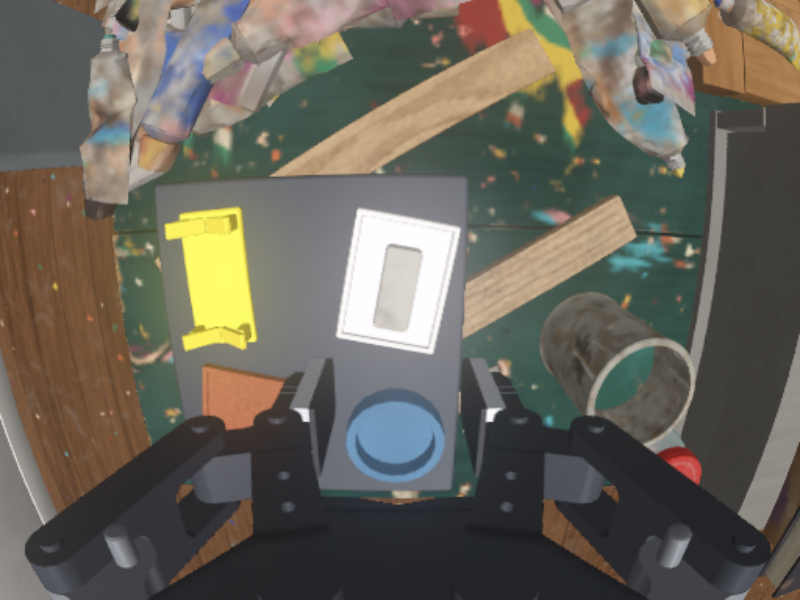

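```bash
python3 -m handwheel '0 0 0 38.5 -9.7 0 0.5;0 0 0 38.5 -9.7 0 0.5;0 0 0 38.5 -9.7 0 0.5;0 0 0 38.5 -9.7 0 0.5;0 0 0 38.5 -9.7 0 0.5'
python3 -m handwheel '0 0 0 38.5 -9.7 0 0.5;0 0 0 38.5 -9.7 0 0.5;0 0 0 38.5 -9.7 0 0.5;0 0 0 38.5 -9.7 0 0.5;0 0 0 38.5 -9.7 0 0.5'
python3 -m handwheel '0 0 0 38.5 -9.7 0 0.5;0 0 0 38.5 -9.7 0 0.5;0 0 0 38.5 -9.7 0 0.5;0 0 0 38.5 -9.7 0 0.5;0 0 0 38.5 -9.7 0 0.5'
python3 -m handwheel '0 0 0 38 -9.7 0 0.5;0 0 -0.12 0 0 0 0.5;0 0 -0.12 0 0 0 0.5;0 0 -0.11 0 0 0 0.5;0 0 0 0 0 0 0.5'
```

```text
clock: 8.77
eef_pos: [551.2, -49.0, 188.3]
tcp_rot: [-3.14, -0.0, 1.567]
contact_force: [1.1, -0.2, -0.0]
opening: 0.499
grasp_force: 0.0
clock: 9.18
eef_pos: [502.8, 143.5, 188.6]
tcp_rot: [-3.14, 0.0, 1.567]
contact_force: [0.8, 0.4, -0.3]
opening: 0.504
grasp_force: 0.0
clock: 9.6
eef_pos: [454.2, 336.1, 188.5]
tcp_rot: [-3.14, 0.001, 1.567]
contact_force: [0.9, 0.3, -0.5]
opening: 0.5
grasp_force: 0.0
clock: 10.02
eef_pos: [445.1, 372.5, 188.2]
tcp_rot: [-3.14, 0.001, 1.924]
contact_force: [0.1, 0.0, 0.2]
opening: 0.503
grasp_force: 0.0
```

The white eraser lies flat near the middle of its dish, at (398,288). The rest and holder rim (396,433) are clear. Next is the brick eraser.

```bash
python3 -m handwheel '0 0 0 0 0 40 0.5;0 0 0 0 0 40 0.5;0 0 0 0 0 40 0.5;0 0 0 0 0 25 0.5;0 0 0 0 0 0 0.5'
python3 -m handwheel '0 0 0 0 0 12 0.5;0 0 0 0 0 3.5 0.5;0 0 0 0 0 0 0.5'
python3 - <<'E'
from h import *
p=cams.camera_params("wrist"); im=save("wrist","pics/w5.png"); print(r.sense()["eef_pos"])
h=cv2.cvtColor(im,cv2.COLOR_RGB2HSV).astype(int); m=(((h[...,0]<12)|(h[...,0]>170))&(h[...,1]>70)&(h[...,2]>90)).astype(np.uint8)
m[:120]=0;m[310:]=0;m[:,:190]=0;m[:,330:]=0
ct=max(cv2.findContours(cv2.morphologyEx(m,3,np.ones((3,3))),0,1)[0],key=cv2.contourArea)
P=np.array([onz("wrist",*q,12,p)[:2] for q in ct[:,0,:].astype(float)],np.float32); print(cv2.minAreaRect(P))
E
```

```text
clock: 10.43
eef_pos: [442.7, 369.5, 38.8]
tcp_rot: [-3.133, 0.003, 1.915]
contact_force: [-0.6, -0.5, 0.2]
opening: 0.497
grasp_force: 0.0
clock: 10.68
eef_pos: [446.2, 372.7, 29.2]
tcp_rot: [3.141, -0.0, 1.919]
contact_force: [-0.3, -1.0, -0.4]
opening: 0.496
grasp_force: 0.0
[446.38501741 372.8697413   29.77776984]
((445.6257629394531, 375.83660888671875), (29.940534591674805, 45.78108215332031), 19.85653305053711)
```

```bash
python3 -m handwheel '0 0 0 2 0 1.5 0.5;0 0 0 0 0 0 0.2;0 0 0 0 0 0 0.1;0 0 0 0 0 0 0.1;0 0 0 0 0 0 0.1' 40
python3 -m handwheel '0 0 0 0 0 0 0.1;0 0 0 0 0 0 0.1'
python3 -m handwheel '0 0 0 0 0 -20 0.1;0 0 0 0 0 -40 0.1;0 0 0 0 0 -40 0.1;0 0 0 0 0 -40 0.1;0 0 0 0 0 -12 0.1'
python3 -m handwheel '0 0 0.12 0 0 0 0.1;0 0 0.12 0 0 0 0.1;0 0 0.111 0 0 0 0.1;0 0 0 0 0 0 0.1;0 0 0 0 0 0 0.1'
```

```text
clock: 11.15
eef_pos: [445.6, 375.0, 28.5]
tcp_rot: [3.14, -0.001, 1.921]
contact_force: [-0.8, -0.0, 5.1]
opening: 0.307
grasp_force: 39.3
clock: 11.32
eef_pos: [445.6, 375.0, 28.5]
tcp_rot: [3.14, -0.001, 1.921]
contact_force: [-1.4, 0.1, 4.9]
opening: 0.31
grasp_force: 39.3
clock: 11.73
eef_pos: [447.3, 376.2, 186.0]
tcp_rot: [3.133, -0.003, 1.921]
contact_force: [0.7, 1.0, 0.1]
opening: 0.308
grasp_force: 39.7
clock: 12.15
eef_pos: [445.1, 374.3, 179.5]
tcp_rot: [3.141, -0.0, 1.573]
contact_force: [-0.6, 0.5, -0.3]
opening: 0.309
grasp_force: 39.7
```

Run:
```python
from h import *
import json
s=r.sense(); print(s["eef_pos"],s["tcp_rot"],s["opening"])
p=json.load(open("w4.json")); im=cv2.imread("pics/w4.png"); h=cv2.cvtColor(im,cv2.COLOR_BGR2HSV).astype(int)
m=((h[...,0]>95)&(h[...,0]<120)&(h[...,1]>100)&(h[...,2]>60)).astype(np.uint8); m[:245]=0;m[312:]=0;m[:,:218]=0;m[:,290:]=0
ct=max(cv2.findContours(m,0,1)[0],key=cv2.contourArea); print(cv2.boundingRect(ct))
# rim top at z=45: left,right,far(upper) extremes
for u,v in((346,436),(444,436),(396,390)): print(np.round(onz("wrist",u/1.5625,v/1.5625,45,p)[:2],1))
# rest base corners at z=31
for u,v in((181,212),(241,208),(256,340),(190,347)): print("rest",np.round(onz("wrist",u/1.5625,v/1.5625,31,p)[:2],1))
```

```text
[445.05533687 374.31935301 179.51946143] [ 3.14129138e+00 -2.31332409e-04  1.57318381e+00] 0.3091946749367442
(222, 276, 61, 32)
[ 566.7 -345.8]
[ 632.3 -345.6]
[ 600.1 -310.4]
rest [ 461.4 -196.7]
rest [ 503.6 -196.1]
rest [ 507.4 -282.8]
rest [ 457.5 -289.3]
```

```bash
python3 -m handwheel '0 0 0 -38 2.4 0 0.1;0 0 0 -38 2.4 0 0.1;0 0 0 -38 2.4 0 0.1;0 0 0 -38 2.4 0 0.1;0 0 0 -38 2.4 0 0.1'
python3 -m handwheel '0 0 0 -38 2.4 0 0.1;0 0 0 -38 2.4 0 0.1;0 0 0 -38 2.4 0 0.1;0 0 0 -38 2.4 0 0.1;0 0 0 -38 2.4 0 0.1'
python3 -m handwheel '0 0 0 -38 2.4 0 0.1;0 0 0 -38 2.4 0 0.1;0 0 0 -38 2.4 0 0.1;0 0 0 -38 2.4 0 0.1;0 0 0 -38 2.4 0 0.1'
python3 -m handwheel '0 0 0 -38 2.4 0 0.1;0 0 0 -38 2.4 0 0.1;0 0 0 -38 2.4 0 0.1;0 0 0 -38 2.4 0 0.1;0 0 0 0 0 0 0.1'
python3 -m handwheel '0 0 0.08 0 0 0 0.1;0 0 0.08 0 0 0 0.1;0 0 0 0 0 0 0.1;0 0 0 0 0 0 0.1'
python3 - <<'E'
from h import *
import json
p=cams.camera_params("wrist"); save("wrist","pics/w6.png")
json.dump({k:np.array(v).tolist() for k,v in p.items()},open("w6.json","w"))
cv2.imwrite("pics/w6b.png",cv2.resize(cv2.imread("pics/w6.png"),(800,600)))
E
```

```text
clock: 12.57
eef_pos: [456.6, 182.8, 179.3]
tcp_rot: [3.141, -0.0, 1.575]
contact_force: [1.0, 0.2, -0.0]
opening: 0.315
grasp_force: 39.7
clock: 12.98
eef_pos: [468.5, -7.5, 179.5]
tcp_rot: [3.141, -0.0, 1.574]
contact_force: [0.6, 0.1, -0.4]
opening: 0.308
grasp_force: 39.7
clock: 13.4
eef_pos: [480.3, -197.7, 179.4]
tcp_rot: [3.141, 0.0, 1.574]
contact_force: [1.5, 0.9, -0.5]
opening: 0.311
grasp_force: 39.7
clock: 13.82
eef_pos: [490.6, -354.0, 179.6]
tcp_rot: [3.139, 0.004, 1.571]
contact_force: [-0.8, 0.9, -0.4]
opening: 0.309
grasp_force: 39.7
clock: 14.15
eef_pos: [489.9, -347.6, 179.1]
tcp_rot: [-3.141, -0.0, 1.415]
contact_force: [-1.0, -0.3, -0.1]
opening: 0.305
grasp_force: 39.7
```

View pics/w6b.png

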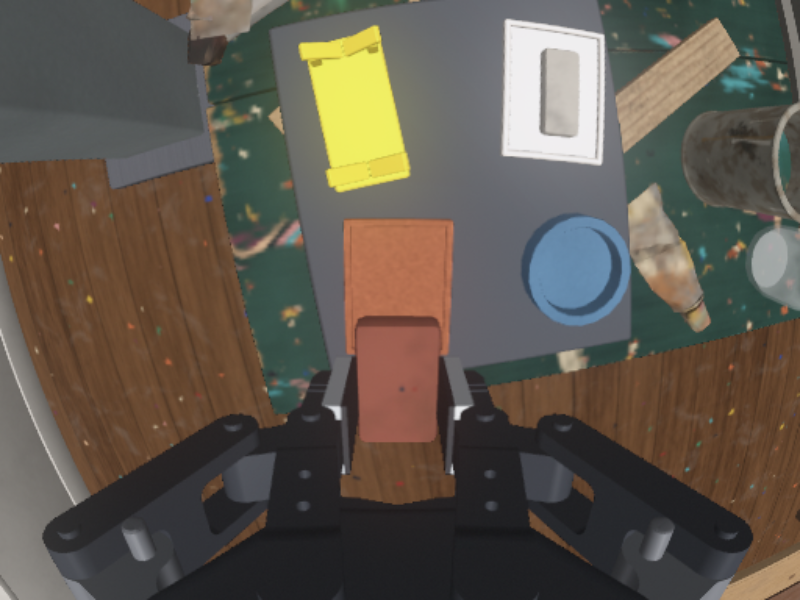

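The brick dish (rim corners (344,220), (453,221), (451,350), (346,350)) is aligned under the eraser. The blue holder (577,268) and the yellow rest (V strips at about (340,45) and (368,172)) are fully visible, so I'll measure them here and lower the eraser.

```bash
python3 - <<'E'
from h import *
import json
p=json.load(open("w6.json")); s=1.5625
f=lambda Q,z:[np.round(onz("wrist",u/s,v/s,z,p)[:2],1) for u,v in Q]
q=f([(344,220),(453,221)],33); print("bdish far corners",q)
q=f([(523,268),(630,268),(583,214),(575,326)],45); print("holder",q)
im=cv2.imread("pics/w6.png"); h=cv2.cvtColor(im,cv2.COLOR_BGR2HSV).astype(int)
m=((h[...,0]>95)&(h[...,0]<120)&(h[...,1]>110)&(h[...,2]>60)).astype(np.uint8); m[:130]=0;m[215:]=0;m[:,:325]=0;m[:,410:]=0
ct=max(cv2.findContours(m,0,1)[0],key=cv2.contourArea)
print(cv2.minEnclosingCircle(np.array([onz("wrist",*q,45,p)[:2] for q in ct[:,0].astype(float)],np.float32)))
# rest: base left and right edges z=31 between Vs; V tips z=54
print("restL",f([(315,80),(332,160)],31),"R",f([(381,68),(406,150)],31))
print("V tips",f([(300,50),(379,29),(327,168),(409,153)],54), f([(300,50),(379,29),(329,178),(409,165)],54))
E
python3 -m handwheel '0 0 0 0 0 35 0.1;0 0 0 0 0 35 0.1;0 0 0 0 0 30 0.1;0 0 0 0 0 8 0.1;0 0 0 0 0 0 0.1'
python3 -m handwheel '0 0 0 0 0 8 0.1;0 0 0 0 0 2 0.1;0 0 0 0 0 0 0.1'
python3 -m handwheel '0 0 0 0 0 1 0.1;0 0 0 0 0 0 0.1'
```

```text
bdish far corners [array([ 465.3, -303.7]), array([ 527.1, -314. ])]
holder [array([ 562.6, -344.7]), array([ 631.8, -354.4]), array([ 602.2, -318.2]), array([ 592.9, -385.4])]
((608.9766845703125, -376.3278503417969), 9.999999747378752e-05)
restL [array([ 461.9, -219.8]), array([ 464.1, -268.3])] R [array([ 500.1, -219.8]), array([ 506.6, -269.7])]
V tips [array([ 459.7, -206.6]), array([ 502.4, -203.1]), array([ 463.8, -273.1]), array([ 507.3, -272.5])] [array([ 459.7, -206.6]), array([ 502.4, -203.1]), array([ 464. , -278.5]), array([ 506.4, -278.7])]
clock: 14.62
eef_pos: [488.6, -346.5, 69.1]
tcp_rot: [-3.137, -0.002, 1.412]
contact_force: [-0.4, -0.4, -0.0]
opening: 0.31
grasp_force: 39.7
clock: 14.87
eef_pos: [490.6, -348.1, 62.3]
tcp_rot: [3.14, 0.001, 1.41]
contact_force: [0.3, -0.4, -0.5]
opening: 0.312
grasp_force: 39.7
clock: 15.03
eef_pos: [490.5, -348.0, 61.2]
tcp_rot: [3.14, 0.001, 1.41]
contact_force: [-0.5, -0.2, 0.0]
opening: 0.312
grasp_force: 39.7
```

```bash
python3 -m handwheel '0 0 0 0 0 1 0.1;0 0 0 0 0 1 0.1;0 0 0 0 0 0 0.1'
python3 -m handwheel '0 0 0 0 0 1 0.1;0 0 0 0 0 0 0.1'
```

```text
clock: 15.28
eef_pos: [490.2, -347.9, 58.6]
tcp_rot: [3.141, 0.0, 1.41]
contact_force: [0.1, 0.7, 2.5]
opening: 0.307
grasp_force: 39.9
clock: 15.45
eef_pos: [490.2, -347.9, 58.5]
tcp_rot: [3.141, 0.0, 1.41]
contact_force: [-2.9, 1.9, 13.5]
opening: 0.313
grasp_force: 41.2
```

```bash
python3 -m handwheel '0 0 0 0 0 -2 0.1;0 0 0 0 0 0 0.4;0 0 0 0 0 0 0.46;0 0 0 0 0 0 0.46;0 0 0 0 0 -15 0.46'
python3 -m handwheel '0 0 0 0 0 -38 0.7;0 0 0 0 0 -40 0.7;0 0 0 0 0 -40 0.7;0 0 -0.08 0 0 0 0.7;0 0 -0.08 0 0 0 0.7'
python3 -m handwheel '0 0 0 37.6 -1.8 0 0.7;0 0 0 37.6 -1.8 0 0.7;0 0 0 37.6 -1.8 0 0.7;0 0 0 37.6 -1.8 0 0.7;0 0 0 37.6 -1.8 0 0.7'
python3 -m handwheel '0 0 0 37.6 -1.8 0 0.7;0 0 0 37.6 -1.8 0 0.7;0 0 0 37.6 -1.8 0 0.7;0 0 0 37.6 -1.8 0 0.7;0 0 0 37.6 -1.8 0 0.7'
python3 -m handwheel '0 0 0 37.6 -1.8 0 0.7;0 0 0 37.6 -1.8 0 0.7;0 0 0 37.6 -1.8 0 0.7;0 0 0 37.6 -1.8 0 0.7;0 0 0 37.6 -1.8 0 0.7'
python3 -m handwheel '0 0 0 37.6 -1.8 0 0.7;0 0 0 0 0 0 0.7;0 0 0 0 0 0 0.7'
python3 - <<'E'
from h import *
p=cams.camera_params("wrist"); save("wrist","pics/w7.png"); s=r.sense(); print(s["eef_pos"],s["tcp_rot"])
for z in (0,81): 
  c=np.array([461.5,254,z]); R=cv2.Rodrigues(np.array(p["rvec"]))[0]; d=R@c+p["tvec"]; th=np.arctan2(np.hypot(*d[:2]),d[2]); print(z,p["fx"]*th*d[:2]/np.hypot(*d[:2])+[p["cx"],p["cy"]])
E
```

```text
clock: 15.87
eef_pos: [488.4, -346.6, 71.9]
tcp_rot: [-3.138, -0.002, 1.41]
contact_force: [0.1, -0.1, 0.1]
opening: 0.458
grasp_force: 0.0
clock: 16.28
eef_pos: [491.4, -348.7, 195.3]
tcp_rot: [3.137, 0.003, 1.573]
contact_force: [-0.8, 0.6, 0.3]
opening: 0.702
grasp_force: 0.0
clock: 16.7
eef_pos: [480.6, -158.2, 192.1]
tcp_rot: [-3.141, -0.0, 1.569]
contact_force: [0.8, 0.8, 0.0]
opening: 0.702
grasp_force: 0.0
clock: 17.12
eef_pos: [471.8, 30.0, 192.3]
tcp_rot: [3.141, 0.0, 1.57]
contact_force: [0.9, -0.7, 0.4]
opening: 0.698
grasp_force: 0.0
clock: 17.53
eef_pos: [463.0, 218.2, 192.2]
tcp_rot: [3.142, 0.0, 1.57]
contact_force: [0.8, -0.1, 0.5]
opening: 0.7
grasp_force: 0.0
clock: 17.78
eef_pos: [461.3, 255.6, 192.0]
tcp_rot: [-3.141, 0.0, 1.573]
contact_force: [0.3, -0.4, -0.5]
opening: 0.699
grasp_force: 0.0
[461.26656201 254.24270395 191.85645727] [-3.14084129e+00  6.87412170e-04  1.57176695e+00]
0 [255.08767685 174.42821931]
81 [255.45560419 196.16028204]
```

View pics/w7.png

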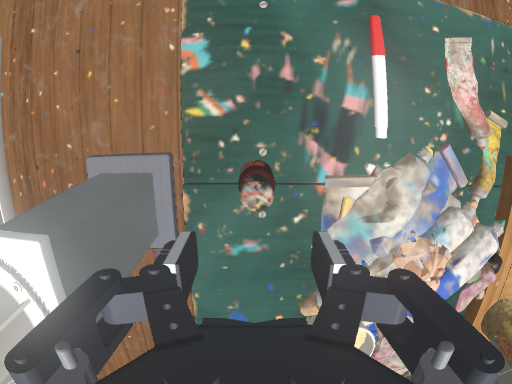

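The ink cap is at (257,196) as predicted, centred between the fingers, and the full marker shows from (376,16) to (381,137).

```bash
python3 - <<'E'
from h import *
p=cams.camera_params("wrist")
a,b=[onz("wrist",u,v,8,p) for u,v in((376,16),(381,137))]; print(a,b,(a+b)/2,np.linalg.norm(a-b))
E
python3 -m handwheel '0 0 0 0 0 35 0.7;0 0 0 0 0 35 0.7;0 0 0 0 0 35 0.7;0 0 0 0 0 25 0.7;0 0 0 0 0 0 0.7'
python3 -m handwheel '0 0 0 0 0 12 0.7;0 0 0 0 0 0 0.7;0 0 0 0 0 0 0.4;0 0 0 0 0 0 0.2;0 0 0 0 0 0 0.2' 30
python3 -m handwheel '0 0 0 0 0 0 0.2;0 0 0 0 0 0 0.2'
```

```text
[590.76307263 431.5094287    8.        ] [597.68521937 297.30390603   8.        ] [594.224146   364.40666736   8.        ] 134.3839217705124
clock: 18.25
eef_pos: [458.8, 250.7, 58.0]
tcp_rot: [-3.134, 0.004, 1.568]
contact_force: [-1.0, -0.7, -0.8]
opening: 0.702
grasp_force: 0.0
clock: 18.67
eef_pos: [462.7, 254.3, 51.8]
tcp_rot: [3.14, -0.001, 1.57]
contact_force: [-1.3, -1.1, 5.0]
opening: 0.392
grasp_force: 29.3
clock: 18.83
eef_pos: [462.6, 254.4, 51.8]
tcp_rot: [3.139, -0.001, 1.57]
contact_force: [-1.8, -1.4, 8.0]
opening: 0.388
grasp_force: 29.5
```

```bash
python3 -m handwheel '0 0 0 0 0 -15 0.2;0 0 0 0 0 -35 0.2;0 0 0 0 0 -40 0.2;0 0 0 0 0 -35 0.2;0 0 0 0 0 -15 0.2' 
python3 -m handwheel '0 0 0 -37.7 8.5 0 0.2;0 0 0 -37.7 8.5 0 0.2;0 0 0 -37.7 8.5 0 0.2;0 0 0 -37.7 8.5 0 0.2;0 0 0 -37.7 8.5 0 0.2'
python3 -m handwheel '0 0 0 -37.7 8.5 0 0.2;0 0 0 -37.7 8.5 0 0.2;0 0 0 -37.7 8.5 0 0.2;0 0 0 -37.7 8.5 0 0.2;0 0 0 -37.7 8.5 0 0.2'
python3 -m handwheel '0 0 0 -37.7 8.5 0 0.2;0 0 0 -37.7 8.5 0 0.2;0 0 0 -37.7 8.5 0 0.2;0 0 0 -37.7 8.5 0 0.2;0 0 0 -37.7 8.5 0 0.2'
python3 -m handwheel '0 0 0 -37.7 8.5 0 0.2;0 0 0 0 0 0 0.2;0 0 0 0 0 0 0.2;0 0 0 0 0 0 0.2'
python3 - <<'E'
from h import *
import json
p=cams.camera_params("wrist"); save("wrist","pics/w8.png")
cv2.imwrite("pics/w8b.png",cv2.resize(cv2.imread("pics/w8.png"),(800,600)))
E
```

```text
clock: 19.25
eef_pos: [463.6, 255.0, 195.7]
tcp_rot: [3.135, -0.003, 1.57]
contact_force: [1.4, 0.1, -0.4]
opening: 0.388
grasp_force: 30.3
clock: 19.67
eef_pos: [504.3, 63.8, 191.3]
tcp_rot: [3.14, -0.0, 1.571]
contact_force: [1.3, -0.6, -1.2]
opening: 0.384
grasp_force: 30.3
clock: 20.08
eef_pos: [546.6, -125.1, 191.3]
tcp_rot: [3.14, 0.0, 1.57]
contact_force: [1.0, 0.2, -0.8]
opening: 0.383
grasp_force: 30.3
clock: 20.5
eef_pos: [588.8, -313.7, 191.2]
tcp_rot: [3.141, 0.0, 1.57]
contact_force: [1.0, 0.8, -0.2]
opening: 0.392
grasp_force: 30.3
clock: 20.83
eef_pos: [596.8, -349.2, 190.4]
tcp_rot: [-3.141, -0.0, 1.569]
contact_force: [-0.0, 0.5, -0.9]
opening: 0.39
grasp_force: 30.3
```

View pics/w8b.png

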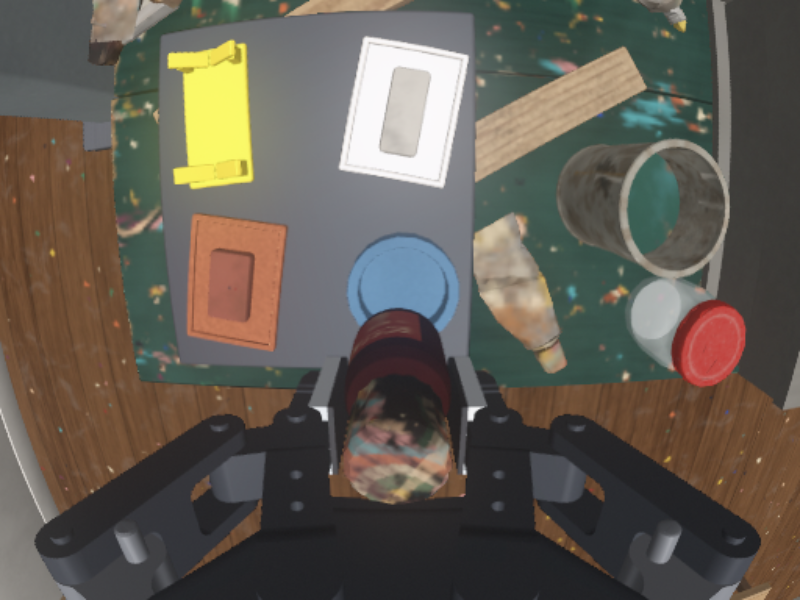

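The brick eraser is flat in its dish (230,285). The bottle hangs upright, and the holder's rim spans columns 347–459 with its top at row 234.

```bash
python3 - <<'E'
from h import *
p=cams.camera_params("wrist"); s=1.5625; print(r.sense()["eef_pos"])
for u,v in((347,290),(459,290),(403,234)): print(np.round(onz("wrist",u/s,v/s,45,p),1))
E
python3 -m handwheel '0 0 0 0 3 30 0.2;0 0 0 0 0 25 0.2;0 0 0 0 0 0 0.2;0 0 0 0 0 0 0.2'
```

```text
[ 596.84877901 -348.52842027  190.47446813]
[ 566.3 -350.2   45. ]
[ 632.7 -350.2   45. ]
[ 599.4 -317.    45. ]
clock: 21.22
eef_pos: [599.4, -347.7, 134.6]
tcp_rot: [-3.139, -0.002, 1.571]
contact_force: [-0.3, 0.9, 0.1]
opening: 0.391
grasp_force: 30.3
```

```bash
python3 -m handwheel '0 0 0 -2 0 20 0.2;0 0 0 0 0 20 0.2;0 0 0 0 0 6 0.2;0 0 0 0 0 0 0.2;0 0 0 0 0 0 0.2'
python3 -m handwheel '0 0 0 0 0 3 0.2;0 0 0 0 0 1 0.2;0 0 0 0 0 0 0.2'
python3 -m handwheel '0 0 0 0 0 1 0.2;0 0 0 0 0 0 0.2'
```

```text
clock: 21.63
eef_pos: [600.8, -351.4, 90.7]
tcp_rot: [3.141, 0.001, 1.57]
contact_force: [0.0, 1.1, -0.3]
opening: 0.39
grasp_force: 30.3
clock: 21.88
eef_pos: [600.5, -351.6, 86.0]
tcp_rot: [3.141, 0.0, 1.57]
contact_force: [0.2, -0.4, -0.7]
opening: 0.386
grasp_force: 30.3
clock: 22.05
eef_pos: [600.2, -351.5, 84.5]
tcp_rot: [3.141, 0.0, 1.57]
contact_force: [-0.1, 0.5, -1.7]
opening: 0.392
grasp_force: 30.3
```

```bash
python3 -m handwheel '0 0 0 0 0 1 0.2;0 0 0 0 0 1 0.2;0 0 0 0 0 0 0.2'
python3 -m handwheel '0 0 0 0 0 1 0.2;0 0 0 0 0 0 0.2'
```

```text
clock: 22.3
eef_pos: [600.0, -351.4, 82.0]
tcp_rot: [-3.141, -0.0, 1.57]
contact_force: [0.4, 0.0, -1.4]
opening: 0.391
grasp_force: 30.3
clock: 22.47
eef_pos: [600.2, -351.6, 81.9]
tcp_rot: [-3.142, 0.0, 1.57]
contact_force: [-1.8, 1.0, 4.4]
opening: 0.389
grasp_force: 30.8
```

```bash
python3 -m handwheel '0 0 0 0 0 -0.5 0.45;0 0 0 0 0 0 0.5;0 0 0 0 0 0 0.6;0 0 0 0 0 0 0.6;0 0 0 0 0 -20 0.6'
python3 -m handwheel '0 0 0 0 0 -35 0.6;0 0 0 0 0 -40 0.6;0 0 0 0 0 -20 0.6;0 0 0 0 0 0 0.6'
python3 - <<'E'
from h import *
import json
save("wrist","pics/w9.png"); cv2.imwrite("pics/w9b.png",cv2.resize(cv2.imread("pics/w9.png"),(640,480)))
E
```

```text
clock: 22.88
eef_pos: [598.0, -350.2, 98.2]
tcp_rot: [-3.136, -0.003, 1.57]
contact_force: [-1.1, -0.0, -0.2]
opening: 0.597
grasp_force: 0.0
clock: 23.22
eef_pos: [602.7, -352.9, 202.9]
tcp_rot: [3.134, 0.005, 1.57]
contact_force: [1.0, -0.5, 0.4]
opening: 0.602
grasp_force: 0.0
```

View pics/w9b.png

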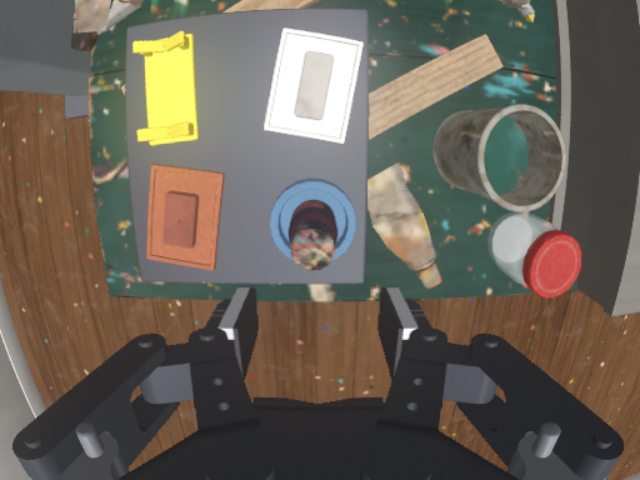

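```bash
python3 -m handwheel '0 0 0 37.7 -0.3 0 0.5;0 0 0 37.7 -0.3 0 0.5;0 0 0 37.7 -0.3 0 0.5;0 0 0 37.7 -0.3 0 0.5;0 0 0 37.7 -0.3 0 0.5'
python3 -m handwheel '0 0 0 37.7 -0.3 0 0.5;0 0 0 37.7 -0.3 0 0.5;0 0 0 37.7 -0.3 0 0.5;0 0 0 37.7 -0.3 0 0.5;0 0 0 37.7 -0.3 0 0.5'
python3 -m handwheel '0 0 0 37.7 -0.3 0 0.5;0 0 0 37.7 -0.3 0 0.5;0 0 0 37.7 -0.3 0 0.5;0 0 0 37.7 -0.3 0 0.5;0 0 0 37.7 -0.3 0 0.5'
python3 -m handwheel '0 0 0 37.7 -0.3 0 0.5;0 0 0 37.7 -0.3 0 0.5;0 0 0 37.7 -0.3 0 0.5;0 0 0 37.7 -0.3 0 0.5;0 0 -0.05 0 0 0 0.5'
python3 -m handwheel '0 0 0 0 0 0 0.5;0 0 0 0 0 0 0.5'
```

```text
clock: 23.68
eef_pos: [597.7, -161.1, 195.2]
tcp_rot: [-3.139, -0.001, 1.569]
contact_force: [0.8, 0.3, -0.0]
opening: 0.498
grasp_force: 0.0
clock: 24.1
eef_pos: [596.4, 27.3, 195.3]
tcp_rot: [-3.139, 0.0, 1.57]
contact_force: [0.7, -0.3, -0.3]
opening: 0.497
grasp_force: 0.0
clock: 24.52
eef_pos: [595.1, 215.7, 195.2]
tcp_rot: [-3.14, 0.001, 1.57]
contact_force: [0.3, -0.4, 0.0]
opening: 0.5
grasp_force: 0.0
clock: 24.93
eef_pos: [593.9, 371.1, 195.0]
tcp_rot: [-3.141, -0.002, 1.623]
contact_force: [-1.3, -0.8, 0.1]
opening: 0.497
grasp_force: 0.0
clock: 25.1
eef_pos: [594.3, 364.4, 195.1]
tcp_rot: [-3.139, 0.002, 1.619]
contact_force: [0.3, -1.2, -0.5]
opening: 0.499
grasp_force: 0.0
```

The bottle stands upright in the holder. The arm is now over the marker, so I'll descend and grip.

```bash
python3 -m handwheel '0 0 0 0 0 40 0.5;0 0 0 0 0 40 0.5;0 0 0 0 0 40 0.5;0 0 0 0 0 30 0.5;0 0 0 0 0 0 0.5'
python3 -m handwheel '0 0 0 0 0 14 0.5;0 0 0 0 0 3 0.5;0 0 0 0 0 0 0.5;0 0 0 0 0 0 0.5'
python3 -m handwheel '0 0 0 0 0 0 0.2;0 0 0 0 0 0 0.1;0 0 0 0 0 0 0.05;0 0 0 0 0 0 0.05;0 0 0 0 0 0 0.05' 30
python3 -m handwheel '0 0 0 0 0 -15 0.05;0 0 0 0 0 -40 0.05;0 0 0 0 0 -40 0.05;0 0 0 0 0 -40 0.05;0 0 0 0 0 -25 0.05'
```

```text
clock: 25.52
eef_pos: [591.1, 360.6, 39.6]
tcp_rot: [-3.131, 0.006, 1.617]
contact_force: [-2.0, -1.9, 0.0]
opening: 0.5
grasp_force: 0.0
clock: 25.85
eef_pos: [596.2, 365.2, 31.6]
tcp_rot: [3.139, -0.001, 1.619]
contact_force: [-0.4, -0.3, -0.1]
opening: 0.5
grasp_force: 0.0
clock: 26.27
eef_pos: [596.0, 365.4, 31.2]
tcp_rot: [3.14, -0.001, 1.62]
contact_force: [0.5, -0.3, 6.9]
opening: 0.147
grasp_force: 27.6
clock: 26.68
eef_pos: [596.2, 365.6, 195.5]
tcp_rot: [3.137, -0.002, 1.62]
contact_force: [1.0, 0.8, 1.6]
opening: 0.145
grasp_force: 26.7
```

```bash
python3 -m handwheel '0 0 0 -37.4 -8.9 0 0.05;0 0 0 -37.4 -8.9 0 0.05;0 0 0 -37.4 -8.9 0 0.05;0 0 0 -37.4 -8.9 0 0.05;0 0 0 -37.4 -8.9 0 0.05'
python3 -m handwheel '0 0 0 -37.4 -8.9 0 0.05;0 0 0 -37.4 -8.9 0 0.05;0 0 0 -37.4 -8.9 0 0.05;0 0 0 -37.4 -8.9 0 0.05;0 0 0 -37.4 -8.9 0 0.05'
python3 -m handwheel '0 0 0 -37.4 -8.9 0 0.05;0 0 0 -37.4 -8.9 0 0.05;0 0 0 -37.4 -8.9 0 0.05;0 0 0 -37.4 -8.9 0 0.05;0 0 0 -37.4 -8.9 0 0.05'
python3 -m handwheel '0 0 0 -37.4 -8.9 0 0.05;0 0 -0.03 0 0 0 0.05;0 0 0 0 0 0 0.05;0 0 0 0 0 0 0.05'
python3 - <<'E'
from h import *
save("wrist","pics/w10.png"); cv2.imwrite("pics/w10b.png",cv2.resize(cv2.imread("pics/w10.png"),(800,600)))
E
```

```text
clock: 27.1
eef_pos: [559.2, 174.5, 191.0]
tcp_rot: [3.141, -0.0, 1.62]
contact_force: [1.0, -0.7, 0.7]
opening: 0.146
grasp_force: 26.7
clock: 27.52
eef_pos: [523.9, -14.6, 190.9]
tcp_rot: [3.141, 0.0, 1.62]
contact_force: [1.4, -0.5, -0.2]
opening: 0.143
grasp_force: 26.7
clock: 27.93
eef_pos: [488.7, -203.7, 191.0]
tcp_rot: [3.141, 0.0, 1.62]
contact_force: [1.0, 0.6, 0.1]
opening: 0.152
grasp_force: 26.7
clock: 28.27
eef_pos: [482.0, -239.8, 190.4]
tcp_rot: [3.141, -0.0, 1.648]
contact_force: [-0.4, 0.1, -0.4]
opening: 0.147
grasp_force: 26.7
```

View pics/w10b.png

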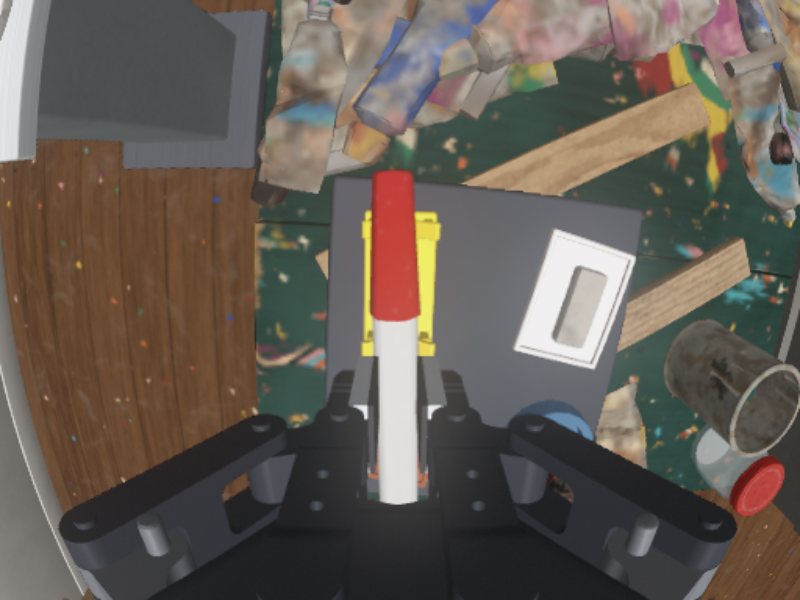

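The held marker runs level from (393,172) to (398,500). The rest below spans columns 362–440 and rows 212–355, roughly in line.

Run:
```python
from h import *
p=cams.camera_params("wrist"); im=cv2.imread("pics/w10.png"); h=cv2.cvtColor(im,cv2.COLOR_BGR2HSV).astype(int)
m=(h[...,0]>22)&(h[...,0]<38)&(h[...,1]>120)&(h[...,2]>90)
m[:,:225]=0;m[:,290:]=0;m[:130]=0;m[235:]=0
print("tcp",r.sense()["eef_pos"])
for v in list(range(136,230,6)):
    c=np.nonzero(m[v])[0]
    if len(c): print(v,c.min(),c.max(),[np.round(onz("wrist",u,v,z,p)[:2],1).tolist() for z in(31,54) for u in(c.min()-.5,c.max()+.5)])
```

```text
tcp [ 482.21737086 -239.17573561  190.27468076]
136 234 278 [[458.7, -198.1], [500.8, -194.7], [460.1, -195.9], [498.7, -192.9]]
142 232 280 [[457.2, -203.9], [503.2, -200.2], [458.7, -201.2], [500.9, -197.9]]
148 232 281 [[457.6, -209.6], [504.6, -205.9], [459.1, -206.5], [502.3, -203.1]]
154 233 278 [[458.9, -215.3], [502.3, -211.8], [460.3, -211.7], [500.1, -208.5]]
160 233 278 [[459.3, -221.0], [502.9, -217.6], [460.6, -217.0], [500.6, -213.8]]
166 233 278 [[459.6, -226.8], [503.4, -223.4], [461.0, -222.3], [501.2, -219.1]]
172 233 278 [[460.0, -232.7], [504.0, -229.2], [461.3, -227.7], [501.7, -224.5]]
178 233 277 [[460.4, -238.6], [503.6, -235.2], [461.6, -233.1], [501.3, -230.0]]
184 233 277 [[460.7, -244.6], [504.2, -241.2], [462.0, -238.6], [501.9, -235.4]]
190 233 277 [[461.1, -250.6], [504.8, -247.2], [462.3, -244.1], [502.4, -241.0]]
196 233 276 [[461.4, -256.7], [504.4, -253.3], [462.6, -249.7], [502.1, -246.6]]
202 233 276 [[461.8, -262.9], [505.1, -259.5], [462.9, -255.3], [502.6, -252.2]]
208 233 276 [[462.1, -269.1], [505.7, -265.7], [463.3, -261.1], [503.2, -258.0]]
214 233 276 [[462.5, -275.4], [506.3, -272.0], [463.6, -266.9], [503.8, -263.8]]
220 231 277 [[460.8, -282.1], [508.0, -278.4], [462.1, -273.0], [505.3, -269.6]]
226 231 277 [[461.2, -288.6], [508.7, -284.9], [462.4, -279.0], [506.0, -275.5]]
```

```bash
python3 -m handwheel '0 0 0.02 0 0 35 0.05;0 0 0 0 0 35 0.05;0 0 0 0 0 25 0.05;0 0 0 0 0 8 0.05;0 0 0 0 0 0 0.05'
python3 -m handwheel '0 0 0 0 0 8 0.05;0 0 0 0 0 2 0.05;0 0 0 0 0 0 0.05'
python3 -m handwheel '0 0 0 0 0 2 0.05;0 0 0 0 0 1 0.05;0 0 0 0 0 0 0.05'
```

```text
clock: 28.73
eef_pos: [481.3, -238.0, 85.2]
tcp_rot: [-3.138, -0.002, 1.631]
contact_force: [0.1, -1.0, 0.6]
opening: 0.145
grasp_force: 26.8
clock: 28.98
eef_pos: [482.9, -239.8, 77.5]
tcp_rot: [3.141, 0.001, 1.63]
contact_force: [-0.7, 0.6, 1.0]
opening: 0.147
grasp_force: 26.8
clock: 29.23
eef_pos: [482.5, -239.9, 74.2]
tcp_rot: [3.141, 0.0, 1.63]
contact_force: [-0.6, 0.4, 0.1]
opening: 0.144
grasp_force: 26.8
```

```bash
python3 -m handwheel '0 0 0 0 0 1 0.05;0 0 0 0 0 1 0.05;0 0 0 0 0 0 0.05'
python3 -m handwheel '0 0 0 0 0 1 0.05;0 0 0 0 0 0 0.05'
```

```text
clock: 29.48
eef_pos: [483.0, -240.0, 72.4]
tcp_rot: [3.14, 0.001, 1.629]
contact_force: [-0.1, 0.2, 5.8]
opening: 0.144
grasp_force: 28.6
clock: 29.65
eef_pos: [483.5, -240.1, 71.8]
tcp_rot: [3.139, 0.001, 1.629]
contact_force: [1.1, 1.7, 8.5]
opening: 0.148
grasp_force: 29.6
```

```bash
python3 -m handwheel '0 0 0 0 0 -0.5 0.25;0 0 0 0 0 0 0.35;0 0 0 0 0 0 0.4;0 0 0 0 0 0 0.4;0 0 0 0 0 -20 0.4'
python3 -m handwheel '0 0 0 0 0 -35 0.4;0 0 0 0 0 -40 0.4;0 0 0 0 0 -40 0.4;0 0 0 -30 -10 0 0.4;0 0 0 -30 -10 0 0.4'
python3 -m handwheel '0 0 0 -20 0 -20 0.4;0 0 0 0 0 0 0.4;0 0 0 0 0 0 0.4'
python3 - <<'E'
from h import *
import json
p=cams.camera_params("wrist"); im=save("wrist","pics/w11.png"); cv2.imwrite("pics/w11b.png",cv2.resize(cv2.imread("pics/w11.png"),(800,600)))
json.dump({k:np.array(v).tolist() for k,v in p.items()},open("w11.json","w"))
E
```

```text
clock: 30.07
eef_pos: [480.1, -238.8, 88.6]
tcp_rot: [-3.137, -0.003, 1.63]
contact_force: [-1.5, 0.5, 0.1]
opening: 0.4
grasp_force: 0.0
clock: 30.48
eef_pos: [467.3, -301.5, 209.3]
tcp_rot: [3.137, 0.003, 1.633]
contact_force: [1.1, -0.7, -0.8]
opening: 0.402
grasp_force: 0.0
clock: 30.73
eef_pos: [467.2, -321.8, 226.8]
tcp_rot: [3.14, 0.001, 1.628]
contact_force: [-0.7, 0.8, -0.0]
opening: 0.399
grasp_force: 0.0
```

View pics/w11b.png

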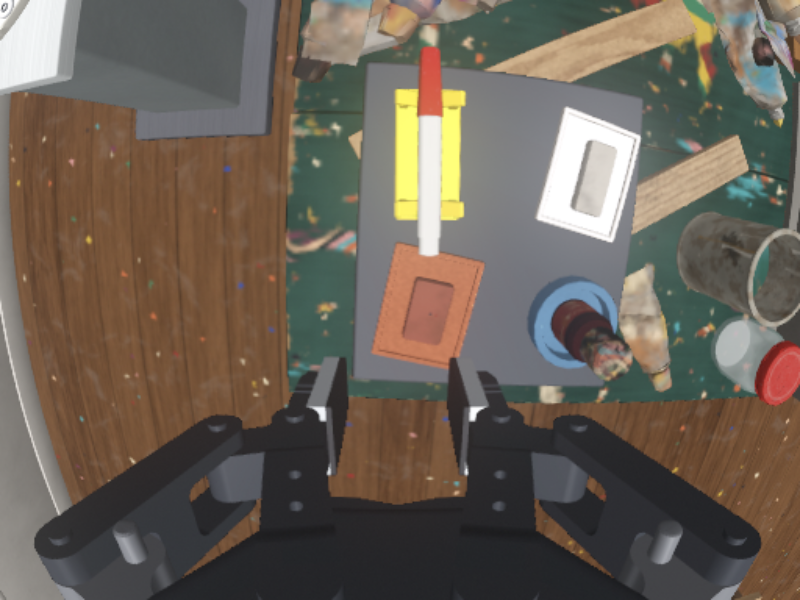

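The marker lies in both notches from (430,48) to (429,255). Both erasers sit inside their dishes, and the bottle stands in the well at (576,322). I'll check the marker's centre before handing in.

Run:
```python
from h import *
import json
p=json.load(open("w11.json")); s=1.5625
f=lambda u,v,z:onz("wrist",u/s,v/s,z,p)
a,b=f(430,48,48),f(429,255,48); print(a,b,(a+b)/2,np.linalg.norm(a-b))
L=np.linalg.norm((((a+b)/2)-[482.5,-240,48])[:2]); print("off",L)
if L<12: print(r.sign_off())
```

```text
[ 478.83885294 -172.22283274   48.        ] [ 486.56165483 -307.61387054   48.        ] [ 482.70025388 -239.91835164   48.        ] 135.61111601625043
off 0.216259270330754
the job is handed in; nothing more can be done
None
```

The job is handed in: the ink bottle stands in the blue holder, the marker lies centred in both notches of the pen rest (under 1 mm off by my measurement), each eraser is flat in its own-colour dish, and the arm did not touch the paint tube or tin; the judge's verdict was not shown.

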